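# Set up the soil bench for the next sample

### The arm

A 6-joint arm with a two-finger parallel gripper is mounted at the origin on the work surface. World frame = base frame: x ahead of the robot, y to its left, z up, the work surface at z = 0. Lengths are in m, angles in rad, forces in N, time in s.
With the tool pointing down it reaches from about 0.375 to 0.975 m from the base axis. Payload 3.8 kg.
Tool frame: the origin (TCP) lies at the very end of the fingers, on their centre line; the grasp point (between the pads) lies 19 mm behind it; z points along the fingers, y is the line along which they close (so a half turn about z gives the same grasp; the last joint's range is limited). The gripper opens to 85 mm and grips with 20 to 120 N. Pads are 22 mm wide; open, the fingers measure 114 mm over their backs; the gripper's body (76 mm by 85 mm) begins 54 mm behind the grasp point. The pads swing forward as they close: fully open they stand 13 mm farther back than shut.
Start: joints at [1.08, 0.264, 1.604, -0, 1.274, -0.037], TCP at [0.296, 0.607, 0.231] pointing down, gripper open.
Joint ranges: [-2.63, 2.63], [-0.94, 2.18], [0.31, 2.57], [-1.31, 4.45], [0, 2.66], [-2.55, 2.55]. Speed limits (rad/s): [2.57, 2.57, 3.14, 3.14, 3.14, 3.14].

### API

Orientations are given as a rotation vector (axis times angle).
In Python, from workcell import monitor, viewer, job gives the robot as it stands. The module is installed in compiled form; this text tells all that it offers.
- The arm moves only by the tool step_arm, never from a script. Its argument "series" is one flat list of numbers, 4 for each row, row after row: the shift along the tool's x, y, z in m, then the turn about the tool's z in rad. A call has 1 to 8 rows; each row is the pose to reach, as a shift and turn from the pose commanded when the call began, along the tool's axes at that moment; what a row does not reach only later rows make up. A row lasts 1/8 s, in which the tool goes at most 62.5 mm and 10.7 degrees, less where a joint would pass 70% of its speed; a pose out of reach is approached as far as the arm can. A call with a gripper value outside its range is refused whole. "gripper" is the opening, from 0 (shut) to 1 (fully open), set as the call begins (left out, the last holds). The fingers move at their own pace and stop on an object; "newtons" is the grip in N (left out, the last holds). Time passes only in rows, so rows that repeat a pose let the fingers close. It gives the time, the measured TCP pose, the force, the opening and the grip force at its end, in the units of the state.
- monitor.read_state(): the state, without advancing time (a new reading comes with each control period).
- viewer.read_camera(name): name is "scene" or "side" or "wrist"; returns a dict with "image" (384x512x3 uint8, red, green, blue), "intrinsics" (3x3 intrinsics, pixels), "T" (4x4, takes a point from camera to world coordinates); the wrist camera has in their place "hand_eye" (4x4, takes a point from camera to tool coordinates, whose origin is the TCP and whose axes are the flange's). Camera axes: x right, y up, looking along -z (the intrinsics and any distortion apply to the point x, -y, -z); pixel columns grow to the right and rows downward; lengths in m; the calibration is good to about 2 mm. A picture is of the moment at which its call begins: read the wrist's pose just before it. There is no depth.
- job.finish_job(): hands the job in; it is judged then, once.
Trained networks look in a picture, given as the dict that the camera call returned (one of the last four; its "shot" number tells which), for a name from the list of things; names that differ only in an ending like _2 or _b are one class to them, and where a whole thing is asked for, a point or a joint stands for the part that bears it (a point fixed in the world has none). Each returns a list of dicts, best first, with "score" (0 to 1); they miss things now and then, are a little off and sometimes report something else, mostly with a low value. They report only what shows in the picture. A call takes as long as a camera call. They do not tell look-alikes from the thing itself.
- viewer.boxes_of(picture, label): "extent" ([centre column, centre row, width, height] in pixels, round what is visible of it).
- viewer.spot_point(picture, label): "point" ([column, row] in pixels: a listed point, or the origin of a listed thing).
The state is a dict: "time": time; "q": joint angles; "joint_vel": joint speeds; "joint_torque": joint torques, N m; "tool_pos": TCP position; "tcp_rot": TCP orientation; "wrist_force": force on the tool from outside, world axes, zero at the start; "torque": the same for the moment, N m; "width": opening from 0.0 (shut) to 1.0 (fully open); "grip_force": force on a finger pad.
Only numpy, scipy, OpenCV 4.12 (cv2) and the standard library are available. Lean on these libraries where they do the work, as an engineer would, in place of code of your own. Each camera call takes 0.05 s, during which the arm holds its last target. There are 200 camera calls.

### The job

Set the soil bench up for the next sample: stand the lidded aluminium soil tin on the balance pan, the glass beaker on the stirrer's round plate, the conical flask on the cork mat and the amber reagent bottle in the steel spill dish, each upright and in the middle of its place. Keep them upright on the way and set them down gently, and leave the two low sample glasses where they stand.

Things in the scene. Friction and masses are not known exactly. Their poses are not given: they have to be found in the camera images.
- tin_center (a point): Soil moisture tin, bare aluminium, closed with a press-on lid: round, body 51 mm and lid (the upper 12 mm) 54 mm in diameter, 45 mm high, about 0.16 kg. The point is on its axis half-way up (22.5 mm above its underside); z is up. Starts upright on the bench.
- beaker_center (a point): Clear glass beaker, open at the top: 60 mm outside diameter (63 mm at the flared rim, with a small spout), 80 mm high, wall 2 mm, about 0.10 kg. The point is on its axis half-way up (40 mm above its underside); z is up. Starts upright on the bench.
- flask_center (a point): Clear glass conical flask: 64 mm diameter at the foot, tapering from 8 mm above its underside to 25 mm diameter at 68 mm; then a straight neck 22 mm in diameter from 74 mm to the mouth at 112 mm with a slight bead at the mouth; about 0.11 kg. The point is on its axis half-way up (56 mm above its underside); z is up. It can be gripped by the neck, whose middle is 37 mm above this point. Starts upright on the bench.
- reagent_center (a point): Amber glass reagent bottle with paper label: body 46 mm in diameter up to 63 mm, black screw cap 29 mm in diameter, 100 mm high in all, about 0.17 kg. The point is on its axis half-way up (50 mm above its underside); z is up. Starts upright on the bench.
- balance_pan (a point): Compact white top-pan balance, fixed, 165 x 135 mm, 38 mm high, with a black display strip at its front. The point is the centre of the top face of its round steel pan, 112 mm in diameter, 50 mm above the bench; z is up, -x is towards its display.
- stirrer_plate (a point): Small grey magnetic stirrer, fixed, 125 mm wide, 165 mm deep, with a knob on its sloping front. The point is the centre of the top face of its round white plate, 115 mm in diameter, 58 mm above the bench; z is up, -x is towards its front panel.
- corkmat_top (a point): Round cork mat, 105 mm in diameter, 12 mm thick, fixed to the bench. The point is the centre of its top face; z is up.
- dish_floor (a point): Round shallow stainless steel spill dish, fixed to the bench: 112 mm in diameter at the rim, 14 mm high, flat inner floor 98 mm in diameter and 3 mm above the bench. The point is the centre of its inner floor; z is up.
- glass_a_center (a point): Low, empty sample glass, 36 mm in diameter, 26 mm high, loose on the bench, to be left where it is. The point is on its axis half-way up.
- glass_b_center (a point): A second low, empty sample glass like the first, to be left where it is. The point is on its axis half-way up.
Mind the look-alikes: they are no part of the job. What is shaped like the part that bears reagent_center but purple is not meant.

How it is judged:
At the end, for the whole second after the job is handed in: Tin on the balance pan, beaker on the stirrer plate, flask on the cork mat, reagent bottle on the dish floor: each within 15 mm of the centre, height within 6 mm of standing on it, upright within 0.1 rad, released, at rest. Both sample glasses upright within 20 mm of where they were (horizontal distance between tin_center and balance_pan below 0.015 m and z of tin_center in the frame of balance_pan between 0.0165 and 0.0285 m and angle between each of tin_center, beaker_center, flask_center, reagent_center's own z axis and vertical below 0.1 rad and linear speed of each of tin, beaker, flask, reagent below 0.02 m/s and angular speed of each of tin, beaker, flask, reagent below 0.2 rad/s and horizontal distance between beaker_center and stirrer_plate below 0.015 m and z of beaker_center in the frame of stirrer_plate between 0.034 and 0.046 m and horizontal distance between flask_center and corkmat_top below 0.015 m and z of flask_center in the frame of corkmat_top between 0.05 and 0.062 m and horizontal distance between reagent_center and dish_floor below 0.015 m and z of reagent_center in the frame of dish_floor between 0.044 and 0.056 m and distance of each of glass_a_center, glass_b_center from where it was at the start of the episode below 0.02 m and angle between each of glass_a_center, glass_b_center's own z axis and vertical below 0.2 rad); the robot touches nothing.
It fails at once if a vessel is tipped over or carried far from upright (more than about 35 degrees) (angle between any of tin_center, beaker_center, flask_center, reagent_center's own z axis and vertical above 0.6 rad).
It fails at once if one of the two empty sample glasses is shifted by more than 20 mm or knocked over (distance of any of glass_a_center, glass_b_center from where it was at the start of the episode above 0.02 m or angle between any of glass_a_center, glass_b_center's own z axis and vertical above 0.5 rad).
It fails at once if a vessel is pressed or banged down on its station with more than 45 N (contact force between tin and balance above 45 N or contact force between beaker and stirrer above 45 N or contact force between flask and corkmat above 45 N or contact force between reagent and dish above 45 N).
It fails at once if a vessel is dropped on to its station from more than about 12 mm (it falls faster than 0.5 m/s, not held by the fingers) ((linear speed of tin above 0.5 m/s and contact force between the fingers and tin below 0.05 N and horizontal distance between tin_center and balance_pan below 0.06 m) or (linear speed of beaker above 0.5 m/s and contact force between the fingers and beaker below 0.05 N and horizontal distance between beaker_center and stirrer_plate below 0.06 m) or (linear speed of flask above 0.5 m/s and contact force between the fingers and flask below 0.05 N and horizontal distance between flask_center and corkmat_top below 0.06 m) or (linear speed of reagent above 0.5 m/s and contact force between the fingers and reagent below 0.05 N and horizontal distance between reagent_center and dish_floor below 0.06 m)).
It also fails if it takes over 128 s, if anything falls off the work surface, if the arm or the gripper's body presses on something with over 40 N, if the wrist force passes 120 N, or if a joint passes its speed limit or range.

## Working session

There is one attempt and no reset: what is moved stays moved. The work goes in short steps, Python scripts to look and compute and a tool call to move; the robot and the scene stay as the last step left them, time stands still between calls to the robot, and variables do not carry over. Pictures are saved under pics/ and viewed, at most 14 in all, crops included, and the job is handed in when it is done.

Besides the shell and the picture viewer there is one more tool, called after "Request:" in YAML: its name, and indented under it one key for each argument. step_arm: Moves the arm, as the interface text tells. Its arguments: {"type":"object","properties":{"series":{"type":"array"},"gripper":{"type":"number"},"newtons":{"type":"number"}},"required":["series"]}

```bash
mkdir -p pics; cat > h.py <<'E'
import numpy as np, cv2
from scipy.spatial.transform import Rotation as R
from workcell import monitor, viewer, job
L=["tin_center","beaker_center","flask_center","reagent_center","balance_pan","stirrer_plate","corkmat_top","dish_floor","glass_a_center"]
H=dict(zip(L,[.0225,.04,.056,.05,.05,.058,.012,.003,.013]))
def camT(p,s=None):
    if "T" in p: return np.array(p["T"])
    T=np.eye(4);T[:3,:3]=R.from_rotvec(s["tcp_rot"]).as_matrix();T[:3,3]=s["tool_pos"]
    return T@np.array(p["hand_eye"])
def w(p,px,z,s=None):
    T=camT(p,s);K=np.array(p["intrinsics"])
    d=T[:3,:3]@np.array([(px[0]-K[0,2])/K[0,0],-(px[1]-K[1,2])/K[1,1],-1])
    return T[:3,3]+d*(z-T[2,3])/d[2]
def shot(n,f):
    s=monitor.read_state();p=viewer.read_camera(n);cv2.imwrite("pics/"+f,cv2.cvtColor(p["image"],cv2.COLOR_RGB2BGR));return s,p
def find(n,f,labels=L,m=.3):
    s,p=shot(n,f)
    for l in labels:
        for r in viewer.spot_point(p,l):
            if r["score"]>m: print(n,l,round(r["score"],2),np.round(r["point"]),np.round(w(p,r["point"],H[l],s)[:2],4))
    return s,p
E
python3 - <<'E'
from h import *
s,p=find("scene","s0.png");print([k for k in p if k!="image"],p["T"],p["intrinsics"])
s,p=find("side","d0.png");print(p["T"]);print(s)
a=cv2.imread("pics/s0.png");b=cv2.imread("pics/d0.png")
E
```

```text
scene beaker_center 0.72 [208. 185.] [ 0.4384 -0.1125]
scene flask_center 0.94 [332. 173.] [0.3762 0.2175]
scene reagent_center 0.83 [168. 170.] [ 0.3984 -0.2318]
scene reagent_center 0.82 [186. 147.] [ 0.2905 -0.2065]
scene balance_pan 0.86 [ 89. 198.] [ 0.5248 -0.4038]
scene stirrer_plate 0.93 [415. 223.] [0.5389 0.4041]
scene stirrer_plate 0.46 [168. 166.] [ 0.3917 -0.2326]
scene glass_a_center 0.73 [242. 238.] [ 0.5887 -0.0018]
['intrinsics', 'T', 'shot'] [[-0.09937127 -0.68868846  0.71821553  1.18996785]
 [ 0.99504385 -0.06615101  0.07424141  0.09173501]
 [-0.00361852  0.72203341  0.69184873  0.7521465 ]
 [ 0.          0.          0.          1.        ]] [[391.09571138   0.         255.12195195]
 [  0.         391.09571138 191.71598167]
 [  0.           0.           1.        ]]
side tin_center 0.72 [226. 184.] [0.4313 0.1271]
side tin_center 0.65 [296. 167.] [0.6488 0.0957]
side beaker_center 0.64 [270. 237.] [ 0.4286 -0.1238]
side beaker_center 0.39 [297. 164.] [0.6443 0.0839]
side flask_center 0.7 [195. 161.] [0.3849 0.2329]
side reagent_center 0.78 [280. 275.] [ 0.3883 -0.2
[... 604 characters left out ...]
 0.          1.        ]]
{'time': 0.5, 'q': array([ 1.08008733e+00,  2.63897701e-01,  1.60402103e+00, -2.63393762e-05,
        1.27369407e+00, -3.69023914e-02]), 'joint_vel': array([ 0.00072408, -0.00224704, -0.00062019,  0.00049634,  0.00078817,
       -0.00046565]), 'joint_torque': array([ 3.52356301e-04, -5.14403522e+01, -3.67239797e+01, -2.02132378e-04,
        2.59315020e-03,  1.99797682e-05]), 'tool_pos': array([0.29591755, 0.60666186, 0.23126989]), 'tcp_rot': array([ 7.06720634e-01,  3.06105057e+00, -4.08719079e-05]), 'wrist_force': array([ 0.14152198,  0.21638892, -0.77452541]), 'torque': array([-0.01043982, -0.03903642,  0.01558071]), 'grip_force': 0.0, 'width': 1.0002057873251808}
```

View pics/s0.png

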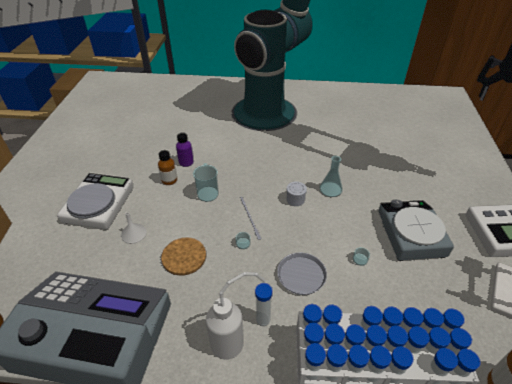

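View pics/d0.png

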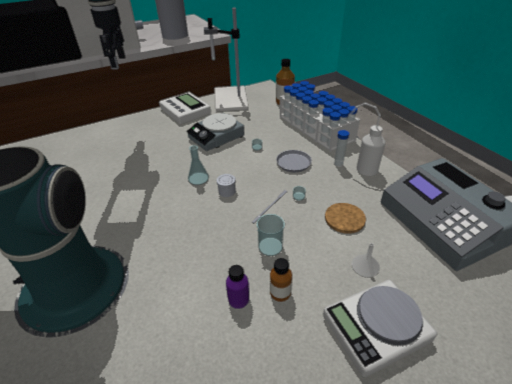

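The scene view shows: tin (296,193), flask (332,175), beaker (206,183), amber bottle (168,168) with the purple look-alike at (185,150), cork mat (184,255), dish (302,273), stirrer (420,226), white balance with round pan (90,200), and glasses (243,241) and (361,257). The side view agrees. I'll start with a close look at flask and tin.

Request:
step_arm:
  series: [-0.277,-0.329,-0.12,0,-0.277,-0.329,-0.12,0,-0.277,-0.329,-0.12,0,-0.277,-0.329,-0.12,0,-0.277,-0.329,-0.12,0,-0.277,-0.329,-0.12,0,-0.277,-0.329,-0.12,0,-0.277,-0.329,-0.12,0]

```text
time: 2.0
tool_pos: [0.4019, 0.1868, 0.3533]
tcp_rot: [0.714, 3.056, 0.002]
wrist_force: [0.3, 0.6, -0.5]
width: 0.999
grip_force: 0.0
```

```bash
cat >> h.py <<'E'
def to(x,y,z,yaw=None):
    "yaw = world angle of closing line (tool y), mod pi"
    s=monitor.read_state();M=R.from_rotvec(s["tcp_rot"]).as_matrix()
    d=M.T@(np.array([x,y,z])-s["tool_pos"])
    cur=np.arctan2(M[1,1],M[0,1]);t=0
    if yaw is not None:
        t=-(yaw-cur); t=(t+np.pi/2)%np.pi-np.pi/2
    print("tcp",np.round(s["tool_pos"],4),"yaw",round(cur,3),"tilt",round(M[2,2],4),"t",round(s["time"],2),"q6",round(s["q"][5],2),"-> move",np.round(d,4),round(t,3),"rows",round(np.linalg.norm(d)/.0625,1))
E
python3 - <<'E'
from h import *
print(monitor.read_state()["tool_pos"])
s,p=find("wrist","w1.png");print(p["hand_eye"])
to(.38,.225,.2)
E
```

```text
[0.40187576 0.18677664 0.35333843]
wrist tin_center 0.68 [229. 179.] [0.4281 0.1242]
wrist beaker_center 0.69 [116. 237.] [ 0.4301 -0.1145]
wrist flask_center 0.7 [267. 136.] [0.3854 0.2191]
wrist flask_center 0.31 [171. 316.] [ 0.6201 -0.1051]
wrist reagent_center 0.98 [ 42. 248.] [ 0.3858 -0.2445]
wrist reagent_center 0.58 [ 26. 203.] [ 0.3029 -0.2127]
wrist stirrer_plate 0.69 [414. 166.] [0.5382 0.4179]
wrist corkmat_top 0.62 [170. 315.] [ 0.6465 -0.1384]
wrist corkmat_top 0.34 [118. 238.] [ 0.4396 -0.1338]
wrist dish_floor 0.62 [297. 274.] [0.6797 0.1524]
wrist glass_a_center 0.87 [211. 275.] [ 0.5958 -0.007 ]
wrist glass_a_center 0.7 [114. 237.] [ 0.4338 -0.139 ]
[[ 1.82429938e-03  9.58146481e-01  2.86272584e-01  7.19824746e-02]
 [ 9.99998250e-01 -1.86687357e-03 -1.24209759e-04  4.28708757e-04]
 [ 4.15423578e-04  2.86272309e-01 -9.58148210e-01 -1.42231159e-01]
 [ 0.00000000e+00  0.00000000e+00  0.00000000e+00  1.00000000e+00]]
tcp [0.4002 0.1904 0.3508] yaw 1.119 tilt -1.0 t 2.5 q6 -0.73 -> move [0.0332 0.0224 0.1508] 0 rows 2.5
```

View pics/w1.png

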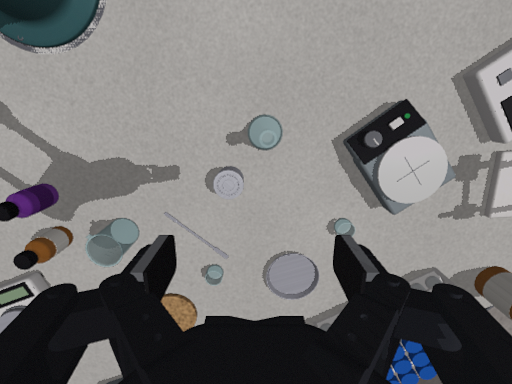

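Request:
step_arm:
  series: [0.033,0.021,0.15,0,0.033,0.021,0.15,0,0.033,0.021,0.15,0,0.033,0.021,0.15,0]

```text
time: 3.0
tool_pos: [0.3776, 0.2225, 0.1983]
tcp_rot: [-0.703, -3.057, 0.007]
wrist_force: [0.4, -0.0, 1.0]
width: 1.003
grip_force: 0.0
```

```bash
cat >> h.py <<'E'
def box(p,s,l,m=.3):
    for r in viewer.boxes_of(p,l):
        if r["score"]>m: print("box",l,round(r["score"],2),np.round(r["extent"]))
E
python3 - <<'E'
from h import *
s,p=find("wrist","w2.png",["flask_center","tin_center"]); box(p,s,"flask_center")
to(.383,.221,.074)
E
```

```text
wrist flask_center 0.81 [251. 182.] [0.3797 0.2166]
wrist tin_center 0.74 [204. 236.] [0.4267 0.1256]
box flask_center 0.85 [254. 179.  47.  64.]
tcp [0.3818 0.2236 0.2036] yaw 1.117 tilt -1.0 t 3.2 q6 -0.64 -> move [-0.0019 -0.0022  0.1296] 0 rows 2.1
```

View pics/w2.png

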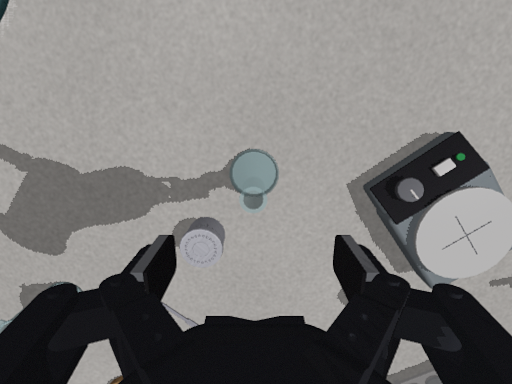

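The flask foot is at (254,172) with its mouth at (253,198); the tin lid is at (202,248) and the stirrer cross at (468,233).

```bash
python3 - <<'E'
from h import *
s=monitor.read_state();p=viewer.read_camera("wrist")
for n,px,z in [("foot",(254,173),.006),("mouth",(253,199),.112),("tin",(202,248),.045),("stir",(468,233),.058)]: print(n,np.round(w(p,px,z,s),4))
to(.380,.219,.075)
E
```

```text
foot [0.3893 0.2207 0.006 ]
mouth [0.3884 0.2199 0.112 ]
tin [0.4393 0.1238 0.045 ]
stir [0.5544 0.4219 0.058 ]
tcp [0.3818 0.2235 0.2036] yaw 1.117 tilt -1.0 t 3.25 q6 -0.64 -> move [-0.     -0.0052  0.1286] 0 rows 2.1
```

Request:
step_arm:
  series: [-0.003,-0.004,0.05,0,-0.003,-0.004,0.09,0,-0.003,-0.004,0.115,0,-0.003,-0.004,0.129,0,-0.003,-0.004,0.129,0,-0.003,-0.004,0.129,0]

```text
time: 4.0
tool_pos: [0.3825, 0.2186, 0.0738]
tcp_rot: [0.706, 3.059, 0.003]
wrist_force: [0.0, -0.0, -0.6]
width: 1.006
grip_force: 0.0
```

```bash
python3 - <<'E'
from h import *
s,p=find("wrist","w3.png",["flask_center","tin_center"]); to(.38,.22,.075)
E
```

```text
wrist flask_center 0.86 [253. 222.] [0.3806 0.219 ]
wrist tin_center 0.63 [180. 299.] [0.4306 0.1248]
tcp [0.3822 0.2185 0.0736] yaw 1.117 tilt -1.0 t 4.15 q6 -0.65 -> move [ 0.0026  0.0004 -0.0014] 0 rows 0.0
```

View pics/w3.png

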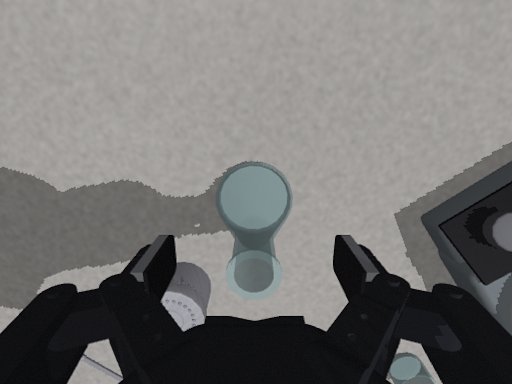

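The flask neck (253,270) is centred between the fingers, and the tin is below and clear. I'll close and lift.

Request:
step_arm:
  series: [0.002,0,0,0,0.002,0,0,0,0.002,0,0,0,0.002,0,0,0,0.002,0,0,0,0.002,0,0,0,0.002,0,0,0,0.002,0,0,0]
  gripper: 0
  newtons: 30

```text
time: 5.15
tool_pos: [0.3794, 0.2189, 0.0723]
tcp_rot: [0.707, 3.061, 0.0]
wrist_force: [0.3, -0.4, 0.5]
width: 0.25
grip_force: 31.6
```

Request:
step_arm:
  series: [0,0,-0.01,0,0,0,-0.03,0,0,0,-0.06,0,0,0,-0.09,0,0,0,-0.12,0,0,0,-0.14,0,0,0,-0.15,0,0,0,-0.15,0]

```text
time: 6.15
tool_pos: [0.3796, 0.2189, 0.2229]
tcp_rot: [0.707, 3.06, 0.001]
wrist_force: [-0.3, -0.5, -1.1]
width: 0.246
grip_force: 31.4
```

```bash
python3 - <<'E'
from h import *
to(.57,-.06,.225)
E
```

```text
tcp [0.3796 0.2189 0.2229] yaw 1.117 tilt -1.0 t 6.15 q6 -0.65 -> move [-0.2934 -0.1672 -0.0021] 0 rows 5.4
```

Request:
step_arm:
  series: [-0.023,-0.012,0,0,-0.078,-0.04,0,0,-0.133,-0.067,0,0,-0.188,-0.095,0,0,-0.242,-0.123,0,0,-0.297,-0.15,0,0,-0.352,-0.178,0,0,-0.391,-0.198,0,0]

```text
time: 7.15
tool_pos: [0.6443, -0.1328, 0.22]
tcp_rot: [-0.708, -3.058, 0.0]
wrist_force: [0.1, 0.4, -1.1]
width: 0.25
grip_force: 31.4
```

Request:
step_arm:
  series: [0,0,0.04,0,0,0,0.08,0,0,0,0.1,0,0,0,0.1,0,0,0,0.1,0]

```text
time: 7.78
tool_pos: [0.6451, -0.1306, 0.1238]
tcp_rot: [0.706, 3.059, -0.0]
wrist_force: [0.0, -0.1, -1.5]
width: 0.249
grip_force: 31.4
```

```bash
python3 - <<'E'
from h import *
s,p=find("wrist","w4.png",["corkmat_top","glass_a_center","beaker_center","dish_floor"]); to(.65,-.135,.1);find("side","d4.png",["corkmat_top"])
hsv=cv2.cvtColor(p["image"],cv2.COLOR_RGB2HSV);m=cv2.inRange(hsv,(8,90,60),(22,255,255));print(m.sum()/255)
c=max(cv2.findContours(m,0,2)[0],key=cv2.contourArea)
P=np.array([w(p,q[0],.012,s)[:2] for q in c]).astype(np.float32);print(cv2.minEnclosingCircle(P),cv2.boundingRect(c))
E
```

```text
wrist glass_a_center 0.92 [362.  72.] [ 0.594  -0.0012]
tcp [ 0.645  -0.1307  0.1241] yaw 1.117 tilt -1.0 t 8.03 q6 -1.35 -> move [-0.0063 -0.0017  0.0241] 0 rows 0.4
side corkmat_top 0.94 [342. 212.] [ 0.6501 -0.1215]
3641.0
((0.6481127142906189, -0.1351231038570404), 0.051773663610219955) (200, 137, 103, 92)
```

View pics/w4.png

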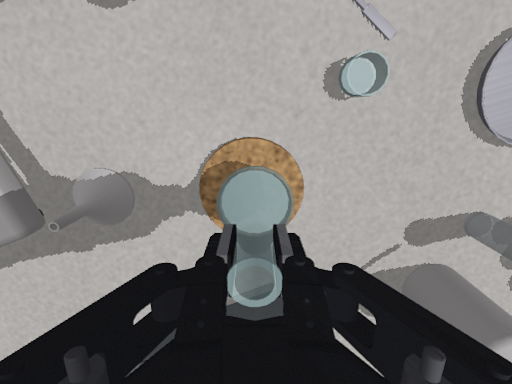

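The flask hangs over the cork mat, whose fitted centre is (0.648,-0.135) with radius 51.8 mm. Sample glass A at (362,72) is clear.

Request:
step_arm:
  series: [-0.005,-0.003,0.01,0,-0.005,-0.003,0.022,0,-0.005,-0.003,0.031,0,-0.005,-0.003,0.036,0,-0.005,-0.003,0.039,0,-0.005,-0.003,0.0395,0,-0.005,-0.003,0.0395,0,-0.005,-0.003,0.0395,0]

```text
time: 9.12
tool_pos: [0.6473, -0.1354, 0.0843]
tcp_rot: [0.706, 3.061, -0.0]
wrist_force: [-3.3, -0.2, 5.7]
width: 0.254
grip_force: 32.2
```

Request:
step_arm:
  series: [0,0,0,0,0,0,0,0,0,0,0,0,0,0,0,0,0,0,0,0,0,0,0,0]
  gripper: 1

```text
time: 9.88
tool_pos: [0.6472, -0.1354, 0.0827]
tcp_rot: [-0.707, -3.061, 0.0]
wrist_force: [0.0, -0.0, -0.9]
width: 0.998
grip_force: 0.0
```

Request:
step_arm:
  series: [0,0,-0.03,0,0,0,-0.08,0,0,0,-0.14,0,0,0,-0.17,0,0,0,-0.17,0]

```text
time: 10.5
tool_pos: [0.6493, -0.1359, 0.2574]
tcp_rot: [0.705, 3.053, -0.0]
wrist_force: [-0.7, 0.2, -0.0]
width: 0.999
grip_force: 0.0
```

```bash
python3 - <<'E'
from h import *
s,p=find("wrist","w5.png",["corkmat_top","glass_a_center","flask_center","dish_floor","beaker_center"])
find("side","d5.png",["flask_center"])
to(.43,-.119,.2,)
to(.432,.125,.15)
E
```

```text
wrist glass_a_center 0.71 [325.  82.] [ 0.5965 -0.0037]
wrist flask_center 0.89 [252. 168.] [ 0.6507 -0.1394]
wrist dish_floor 0.76 [444.  87.] [0.6748 0.1457]
side flask_center 0.86 [349. 198.] [ 0.6647 -0.1228]
tcp [ 0.6464 -0.1352  0.2509] yaw 1.117 tilt -1.0 t 10.9 q6 -1.36 -> move [ 0.2014 -0.0802  0.0515] 0 rows 3.6
tcp [ 0.6464 -0.1352  0.2509] yaw 1.117 tilt -1.0 t 10.9 q6 -1.36 -> move [0.3065 0.14   0.1017] 0 rows 5.6
```

Request:
step_arm:
  series: [0.202,-0.08,0.05,0,0.202,-0.08,0.05,0,0.202,-0.08,0.05,0,0.202,-0.08,0.05,0,0.202,-0.08,0.05,0,0.202,-0.08,0.05,0,0.202,-0.08,0.05,0,0.202,-0.08,0.05,0]

```text
time: 11.9
tool_pos: [0.4315, -0.1189, 0.2031]
tcp_rot: [0.706, 3.061, -0.0]
wrist_force: [0.4, 0.6, 1.1]
width: 0.998
grip_force: 0.0
```

```bash
python3 - <<'E'
from h import *
s,p=find("wrist","w6.png",["beaker_center","reagent_center"]);box(p,s,"beaker_center");to(.43,-.119,.2,)
E
```

```text
wrist beaker_center 0.91 [256. 174.] [ 0.4334 -0.1167]
wrist reagent_center 0.9 [118. 102.] [ 0.2985 -0.2127]
wrist reagent_center 0.59 [140. 187.] [ 0.3873 -0.2422]
box beaker_center 0.77 [254. 181.  65.  72.]
tcp [ 0.4308 -0.1188  0.2027] yaw 1.117 tilt -1.0 t 12.1 q6 -1.44 -> move [ 0.0006 -0.0006  0.0027] 0 rows 0.0
```

View pics/w6.png

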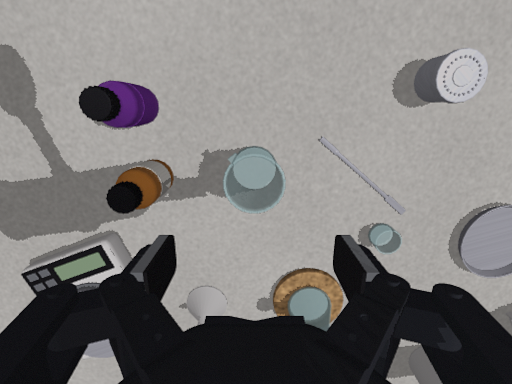

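The beaker rim is centred at (253,185) between the fingers, and amber (130,190) and purple (105,103) are clear. Going down.

Request:
step_arm:
  series: [-0.001,0.002,0.04,0,-0.001,0.002,0.08,0,-0.001,0.002,0.11,0,-0.001,0.002,0.14,0,-0.001,0.002,0.165,0,-0.001,0.002,0.178,0,-0.001,0.002,0.178,0,-0.001,0.002,0.178,0]

```text
time: 13.1
tool_pos: [0.4333, -0.1177, 0.0257]
tcp_rot: [0.706, 3.059, -0.0]
wrist_force: [-0.1, 0.8, -0.3]
width: 1.003
grip_force: 0.0
```

Request:
step_arm:
  series: [0,0,0,0,0,0,0,0,0,0,0,0,0,0,0,0,0,0,0,0,0,0,0,0]
  gripper: 0
  newtons: 25

```text
time: 13.85
tool_pos: [0.4334, -0.1179, 0.0261]
tcp_rot: [0.706, 3.059, -0.001]
wrist_force: [-1.7, -0.3, 5.7]
width: 0.73
grip_force: 26.5
```

Request:
step_arm:
  series: [0,0,-0.01,0,0,0,-0.03,0,0,0,-0.07,0,0,0,-0.12,0,0,0,-0.16,0,0,0,-0.18,0,0,0,-0.18,0,0,0,-0.18,0]

```text
time: 14.85
tool_pos: [0.4314, -0.1171, 0.2037]
tcp_rot: [-0.706, -3.059, -0.0]
wrist_force: [0.7, -0.3, -1.8]
width: 0.735
grip_force: 28.0
```

```bash
python3 - <<'E'
from h import *
to(.55,.42,.2)
to(.535,.40,.2)
E
```

```text
tcp [ 0.4314 -0.1171  0.2037] yaw 1.117 tilt -1.0 t 14.85 q6 -1.44 -> move [0.1288 0.5347 0.0038] 0 rows 8.8
tcp [ 0.4314 -0.1171  0.2037] yaw 1.117 tilt -1.0 t 14.85 q6 -1.44 -> move [0.1335 0.5102 0.0038] 0 rows 8.4
```

Request:
step_arm:
  series: [0.007,0.026,0,0,0.021,0.082,0,0,0.036,0.14,0,0,0.051,0.198,0,0,0.066,0.256,0,0,0.081,0.314,0,0,0.096,0.372,0,0,0.11,0.428,0,0]

```text
time: 15.85
tool_pos: [0.52, 0.317, 0.2022]
tcp_rot: [-0.705, -3.059, 0.004]
wrist_force: [0.1, -0.5, -1.7]
width: 0.734
grip_force: 28.1
```

Request:
step_arm:
  series: [0.014,0.05,0,0,0.023,0.085,0,0,0.025,0.098,0.02,0,0.025,0.098,0.04,0,0.025,0.098,0.05,0,0.025,0.098,0.05,0,0.025,0.098,0.05,0]

```text
time: 16.73
tool_pos: [0.542, 0.4139, 0.1555]
tcp_rot: [0.708, 3.06, 0.001]
wrist_force: [-0.6, 0.0, -1.1]
width: 0.735
grip_force: 28.2
```

```bash
python3 - <<'E'
from h import *
s,p=find("wrist","w7.png",["stirrer_plate","tin_center"]);to(.54,.415,.1);find("side","d7.png",["stirrer_plate"]);find("scene","s7.png",["stirrer_plate"])
E
```

```text
wrist stirrer_plate 0.57 [254. 194.] [0.546  0.4127]
tcp [0.5423 0.4146 0.1562] yaw 1.117 tilt -1.0 t 16.88 q6 -0.5 -> move [ 0.0023 -0.0008  0.0562] 0 rows 0.9
side stirrer_plate 0.74 [217. 120.] [0.5378 0.4212]
scene stirrer_plate 0.75 [419. 220.] [0.5272 0.4158]
```

View pics/w7.png

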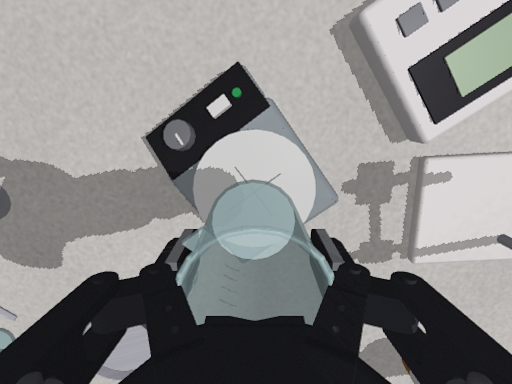

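The plate spans columns 193–316 with its top at row 130. I'll fit a circle to its edge.

```bash
python3 - <<'E'
from h import *
from scipy.optimize import least_squares
s=monitor.read_state();p=viewer.read_camera("wrist")
g=cv2.cvtColor(p["image"],cv2.COLOR_RGB2HSV);m=((g[...,1]<25)&(g[...,2]>190)).astype(np.uint8)
n,l,st,c=cv2.connectedComponentsWithStats(m);i=l[150,254];print(st[i])
E=[]
for a in range(195,346,6):  # rays upward from (254,190)
    d=np.array([np.cos(np.radians(a)),np.sin(np.radians(a))])
    r=max((k for k in range(20,90) if l[int(190+k*d[1]),int(254+k*d[0])]==i),default=None)
    if r: E.append(w(p,(254+r*d[0],190+r*d[1]),.058,s)[:2])
E=np.array(E)
f=least_squares(lambda v:np.hypot(*(E-v).T)-.0575,[.54,.415],loss="soft_l1",f_scale=.001);print(len(E),f.x,np.abs(f.fun).max())
to(*f.x,.085)
E
```

```text
[ 197  131  118   92 4927]
25 [0.54589325 0.4129974 ] 0.0006678280451297772
tcp [0.5417 0.4147 0.1552] yaw 1.117 tilt -1.0 t 17.12 q6 -0.5 -> move [-0.0045  0.0003  0.0702] 0 rows 1.1
```

Request:
step_arm:
  series: [-0.0045,0,0.015,0,-0.0045,0,0.035,0,-0.0045,0,0.052,0,-0.0045,0,0.062,0,-0.0045,0,0.068,0,-0.0045,0,0.07,0,-0.0045,0,0.0705,0,-0.0045,0,0.0705,0]

```text
time: 18.12
tool_pos: [0.546, 0.4129, 0.085]
tcp_rot: [0.707, 3.06, 0.001]
wrist_force: [-0.6, -0.2, -0.6]
width: 0.731
grip_force: 28.2
```

Request:
step_arm:
  series: [0,0,0,0,0,0,0,0,0,0,0,0,0,0,0,0]
  gripper: 1

```text
time: 18.62
tool_pos: [0.5456, 0.4126, 0.0844]
tcp_rot: [0.707, 3.061, 0.0]
wrist_force: [-0.0, -0.3, -0.4]
width: 1.001
grip_force: 0.0
```

Request:
step_arm:
  series: [0,0,-0.03,0,0,0,-0.06,0,0,0,-0.11,0,0,0,-0.16,0,0,0,-0.17,0,0,0,-0.17,0]

```text
time: 19.38
tool_pos: [0.5459, 0.4128, 0.2551]
tcp_rot: [0.706, 3.06, 0.002]
wrist_force: [-0.5, -0.9, -0.1]
width: 0.996
grip_force: 0.0
```

```bash
python3 - <<'E'
from h import *
H["beaker_center"]=.098
find("wrist","w8.png",["beaker_center","tin_center","dish_floor","stirrer_plate"])
find("side","d8.png",["beaker_center"])
to(.432,.125,.16)
E
```

```text
wrist beaker_center 0.66 [253. 174.] [0.5448 0.4128]
wrist tin_center 0.62 [ 39. 180.] [0.4341 0.1221]
tcp [0.545  0.4121 0.2524] yaw 1.117 tilt -1.0 t 19.73 q6 -0.51 -> move [-0.0245 -0.3074  0.0931] 0 rows 5.2
```

Request:
step_arm:
  series: [-0.025,-0.307,0.09,0,-0.025,-0.307,0.09,0,-0.025,-0.307,0.09,0,-0.025,-0.307,0.09,0,-0.025,-0.307,0.09,0,-0.025,-0.307,0.09,0,-0.025,-0.307,0.09,0,-0.025,-0.307,0.09,0]

```text
time: 20.72
tool_pos: [0.4348, 0.1268, 0.1652]
tcp_rot: [0.705, 3.06, 0.002]
wrist_force: [0.1, 0.2, 0.4]
width: 1.0
grip_force: 0.0
```

```bash
python3 - <<'E'
from h import *
s,p=find("wrist","w9.png",["tin_center"],m=.1);box(p,s,"tin_center");to(.432,.125,.016)
E
```

```text
wrist tin_center 0.68 [247. 177.] [0.4309 0.1201]
box tin_center 0.71 [248. 180.  50.  56.]
box tin_center 0.35 [429. 251.  46.  33.]
tcp [0.4344 0.1268 0.1649] yaw 1.119 tilt -1.0 t 20.88 q6 -0.89 -> move [ 0.0015 -0.0028  0.1489] 0 rows 2.4
```

View pics/w9.png

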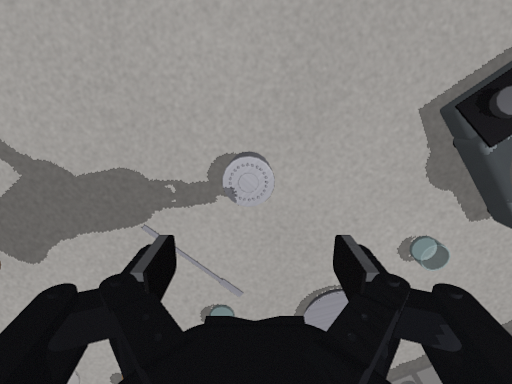

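The tin lid is at (249,180), about 7 mm off along the closing line. Adjusting and descending.

Request:
step_arm:
  series: [0,-0.006,0.04,0,0,-0.006,0.08,0,0,-0.006,0.115,0,0,-0.006,0.138,0,0,-0.006,0.149,0,0,-0.006,0.149,0,0,-0.006,0.149,0]

```text
time: 21.75
tool_pos: [0.432, 0.1207, 0.0163]
tcp_rot: [0.706, 3.059, 0.001]
wrist_force: [0.3, 0.0, 0.4]
width: 1.001
grip_force: 0.0
```

Request:
step_arm:
  series: [0,0,0,0,0,0,0,0,0,0,0,0,0,0,0,0,0,0,0,0,0,0,0,0]
  gripper: 0
  newtons: 30

```text
time: 22.5
tool_pos: [0.4317, 0.1205, 0.0165]
tcp_rot: [0.707, 3.06, 0.001]
wrist_force: [0.1, 0.0, 5.5]
width: 0.614
grip_force: 30.6
```

Request:
step_arm:
  series: [0,0,-0.01,0,0,0,-0.03,0,0,0,-0.07,0,0,0,-0.12,0,0,0,-0.16,0,0,0,-0.18,0,0,0,-0.18,0,0,0,-0.18,0]

```text
time: 23.5
tool_pos: [0.4299, 0.12, 0.1942]
tcp_rot: [-0.706, -3.059, 0.001]
wrist_force: [-0.4, -0.8, -2.3]
width: 0.616
grip_force: 32.2
```

```bash
python3 - <<'E'
from h import *
to(.525,-.405,.2)
s,p=find("wrist","w10.png",["tin_center"])
E
```

```text
tcp [0.4299 0.12   0.1942] yaw 1.117 tilt -1.0 t 23.5 q6 -0.9 -> move [-0.3157 -0.4302 -0.0058] 0 rows 8.5
wrist tin_center 0.95 [257. 238.] [0.5103 0.0852]
```

View pics/w10.png

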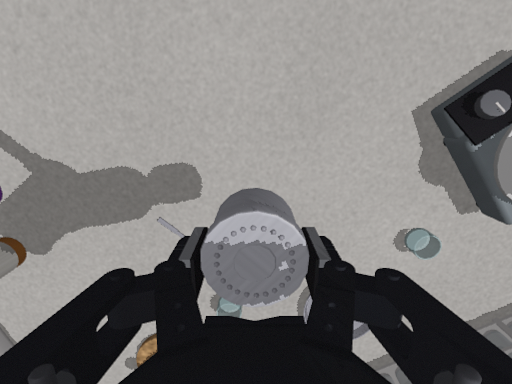

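The tin is held level by its lid at (255,250). On to the balance.

Request:
step_arm:
  series: [-0.016,-0.021,0,0,-0.048,-0.066,0,0,-0.083,-0.113,0,0,-0.119,-0.162,0,0,-0.155,-0.211,0,0,-0.191,-0.26,0,0,-0.227,-0.309,0,0,-0.26,-0.355,0,0]

```text
time: 24.6
tool_pos: [0.5083, -0.3145, 0.1934]
tcp_rot: [-0.707, -3.058, -0.002]
wrist_force: [0.6, 0.1, -1.9]
width: 0.618
grip_force: 32.3
```

Request:
step_arm:
  series: [-0.03,-0.042,0,0,-0.048,-0.065,0,0,-0.056,-0.075,0.02,0,-0.056,-0.075,0.04,0,-0.056,-0.075,0.05,0,-0.056,-0.075,0.05,0,-0.056,-0.075,0.05,0]

```text
time: 25.48
tool_pos: [0.5268, -0.4041, 0.146]
tcp_rot: [0.705, 3.061, -0.001]
wrist_force: [0.1, -0.0, -1.9]
width: 0.614
grip_force: 32.3
```

```bash
python3 - <<'E'
from h import *
s,p=find("wrist","w11.png",["balance_pan","reagent_center"]);to(.525,-.405,.07)
E
```

```text
wrist balance_pan 0.94 [252. 186.] [ 0.523  -0.4041]
tcp [ 0.5271 -0.4048  0.1467] yaw 1.117 tilt -1.0 t 25.62 q6 -1.81 -> move [ 0.002  -0.001   0.0767] 0 rows 1.2
```

View pics/w11.png

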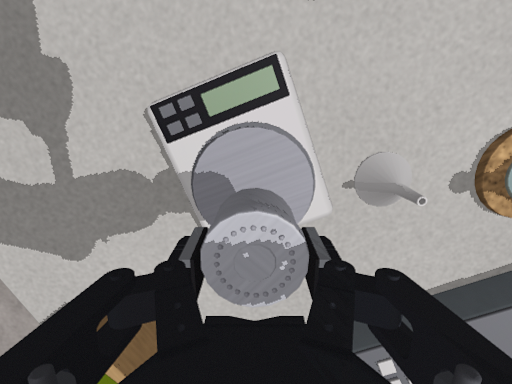

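The pan spans columns 192–315 with its top at row 123. Fitting its centre from those edges.

```bash
python3 - <<'E'
from h import *
from scipy.optimize import least_squares
s=monitor.read_state();p=viewer.read_camera("wrist")
E=np.array([w(p,q,.05,s)[:2] for q in [(192,182),(315,182),(254,123),(207,145),(300,144)]])
f=least_squares(lambda v:np.hypot(*(E-v).T)-.056,[.525,-.405]);print(f.x,f.fun)
to(*f.x,.0665)
E
```

```text
[ 0.52322821 -0.40314336] [ 1.05840490e-03  7.61887816e-04  1.45208270e-04 -3.82835338e-04
  1.41962840e-05]
tcp [ 0.5269 -0.4049  0.1465] yaw 1.117 tilt -1.0 t 25.68 q6 -1.81 -> move [ 0.0043 -0.      0.08  ] 0 rows 1.3
```

Request:
step_arm:
  series: [0.004,0,0.02,0,0.004,0,0.042,0,0.004,0,0.06,0,0.004,0,0.07,0,0.004,0,0.076,0,0.004,0,0.079,0,0.004,0,0.0795,0,0.004,0,0.0795,0]

```text
time: 26.68
tool_pos: [0.5233, -0.4034, 0.0666]
tcp_rot: [0.706, 3.06, -0.001]
wrist_force: [-0.1, -0.5, -0.7]
width: 0.618
grip_force: 32.4
```

Request:
step_arm:
  series: [0,0,0,0,0,0,0,0,0,0,0,0,0,0,0,0]
  gripper: 1

```text
time: 27.18
tool_pos: [0.5228, -0.403, 0.0658]
tcp_rot: [0.707, 3.061, -0.0]
wrist_force: [-0.9, 0.3, 0.7]
width: 1.0
grip_force: 0.0
```

Request:
step_arm:
  series: [0,0,-0.03,0,0,0,-0.06,0,0,0,-0.1,0,0,0,-0.13,0,0,0,-0.13,0,0,0,-0.13,0]

```text
time: 27.92
tool_pos: [0.5223, -0.4026, 0.1948]
tcp_rot: [-0.706, -3.06, -0.001]
wrist_force: [0.0, -0.4, -0.8]
width: 1.0
grip_force: 0.0
```

```bash
python3 - <<'E'
from h import *
H["tin_center"]=.0725
find("wrist","w12.png",["tin_center","reagent_center","balance_pan"])
to(.388,-.237,.22,.35)
E
```

```text
wrist tin_center 0.73 [254. 181.] [ 0.5206 -0.4014]
tcp [ 0.5219 -0.4023  0.1937] yaw 1.117 tilt -1.0 t 28.12 q6 -1.81 -> move [ 0.1929  0.0898 -0.0256] 0.767 rows 3.4
```

Request:
step_arm:
  series: [0.193,0.09,-0.026,0,0.193,0.09,-0.026,0,0.193,0.09,-0.026,0,0.193,0.09,-0.026,0,0.193,0.09,-0.026,0,0.193,0.09,-0.026,0]

```text
time: 28.88
tool_pos: [0.3893, -0.238, 0.2216]
tcp_rot: [0.706, 3.061, -0.001]
wrist_force: [0.3, -0.1, 0.7]
width: 1.003
grip_force: 0.0
```

```bash
python3 - <<'E'
from h import *
s,p=find("wrist","w13.png",["reagent_center"]);box(p,s,"reagent_center")
for r in viewer.boxes_of(p,"reagent_center"):
    x,y,a,b=map(int,r["extent"]);print(p["image"][y-b//4:y+b//4,x-a//4:x+a//4].mean((0,1)))
to(.388,-.237,.032)
E
```

```text
wrist reagent_center 0.98 [249. 169.] [ 0.3836 -0.2414]
wrist reagent_center 0.91 [238.  90.] [ 0.2983 -0.2135]
box reagent_center 0.86 [240.  92.  46.  49.]
box reagent_center 0.67 [251. 172.  38.  49.]
[30.50757576 29.06628788 33.31060606]
[43.24768519 33.08333333 26.43981481]
tcp [ 0.3892 -0.2381  0.2214] yaw 1.117 tilt -1.0 t 29.07 q6 -1.72 -> move [0.0015 0.0005 0.1894] 0 rows 3.0
```

View pics/w13.png

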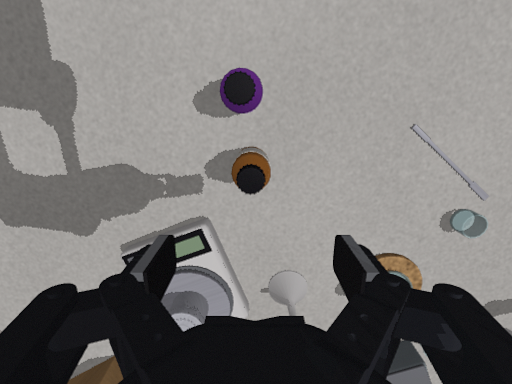

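The amber bottle's cap is at (251,179) between the fingers; purple (241,90) is behind and clear, and the balance corner (205,218) is clear.

Request:
step_arm:
  series: [0.003,-0.003,0.04,0,0.003,-0.003,0.08,0,0.003,-0.003,0.12,0,0.003,-0.003,0.15,0,0.003,-0.003,0.175,0,0.003,-0.003,0.188,0,0.003,-0.003,0.189,0,0.003,-0.003,0.189,0]

```text
time: 30.08
tool_pos: [0.3855, -0.2394, 0.0335]
tcp_rot: [0.707, 3.06, -0.001]
wrist_force: [0.6, -0.1, -0.5]
width: 0.997
grip_force: 0.0
```

Request:
step_arm:
  series: [0,0,0,0,0,0,0,0,0,0,0,0,0,0,0,0,0,0,0,0,0,0,0,0]
  gripper: 0
  newtons: 30

```text
time: 30.82
tool_pos: [0.3853, -0.2394, 0.0337]
tcp_rot: [0.706, 3.06, -0.001]
wrist_force: [-1.8, 0.8, 6.7]
width: 0.528
grip_force: 30.9
```

Request:
step_arm:
  series: [0,0,-0.01,0,0,0,-0.03,0,0,0,-0.07,0,0,0,-0.12,0,0,0,-0.16,0,0,0,-0.18,0,0,0,-0.18,0,0,0,-0.18,0]

```text
time: 31.82
tool_pos: [0.3839, -0.2382, 0.2114]
tcp_rot: [-0.706, -3.059, -0.001]
wrist_force: [-0.4, -0.1, -2.4]
width: 0.526
grip_force: 31.4
```

```bash
python3 - <<'E'
from h import *
find("wrist","w14.png",["reagent_center"])
s,p=find("scene","s14.png",["dish_floor"])
print(w(p,(302,273),.008,s))
find("side","d14.png",["dish_floor"],.1)
to(.665,.13,.2)
E
```

```text
wrist reagent_center 0.98 [251. 253.] [ 0.4751 -0.2861]
wrist reagent_center 0.85 [243.  96.] [ 0.3014 -0.2109]
scene dish_floor 0.93 [300. 274.] [0.671  0.1407]
[0.6714076  0.14365934 0.008     ]
tcp [ 0.3843 -0.2385  0.2118] yaw 1.117 tilt -1.0 t 32.12 q6 -1.73 -> move [-0.0908  0.4543  0.0117] 0 rows 7.4
```

View pics/w14.png

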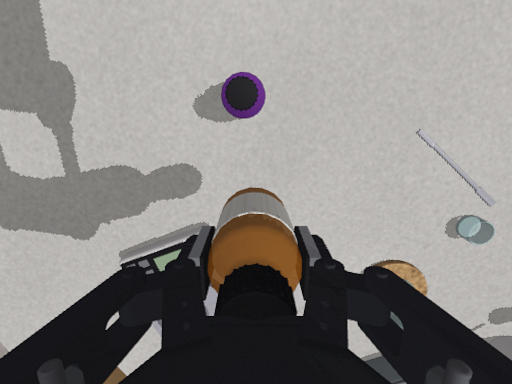

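The amber bottle is held level at (255,255). Next, the dish.

Request:
step_arm:
  series: [-0.005,0.023,0,0,-0.015,0.076,0,0,-0.027,0.135,0,0,-0.039,0.194,0,0,-0.05,0.253,0,0,-0.062,0.312,0,0,-0.074,0.371,0,0,-0.084,0.42,0,0]

```text
time: 33.12
tool_pos: [0.6454, 0.104, 0.212]
tcp_rot: [-0.705, -3.061, 0.0]
wrist_force: [0.7, -0.9, -1.3]
width: 0.528
grip_force: 31.6
```

Request:
step_arm:
  series: [-0.006,0.032,0,0,-0.009,0.045,0,0,-0.009,0.047,0.03,0,-0.009,0.047,0.06,0,-0.009,0.047,0.08,0,-0.009,0.047,0.08,0,-0.009,0.047,0.08,0]

```text
time: 34.0
tool_pos: [0.6738, 0.1399, 0.134]
tcp_rot: [0.707, 3.059, 0.001]
wrist_force: [0.6, -0.2, -1.9]
width: 0.524
grip_force: 31.6
```

```bash
python3 - <<'E'
from h import *
s,p=find("wrist","w15.png",["dish_floor"]);box(p,s,"dish_floor");to(.672,.141,.037)
E
```

```text
wrist dish_floor 0.96 [255. 181.] [0.6754 0.141 ]
box dish_floor 0.94 [256. 174. 105.  95.]
tcp [0.6743 0.1402 0.1348] yaw 1.117 tilt -1.0 t 34.15 q6 -0.95 -> move [ 0.0026 -0.0005  0.0978] 0 rows 1.6
```

View pics/w15.png

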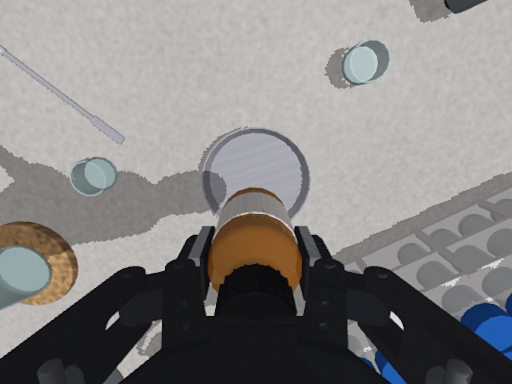

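The dish rim spans columns 202–310 with its top at row 127, and the tube rack sits to the right. I'll fit the dish and check clearances to rack and vial.

```bash
python3 - <<'E'
from h import *
from scipy.optimize import least_squares
s=monitor.read_state();p=viewer.read_camera("wrist")
E=np.array([w(p,q,.014,s)[:2] for q in [(202,175),(310,175),(256,127)]])
f=least_squares(lambda v:np.hypot(*(E-v).T)-.056,[.672,.141]);print(f.x,f.fun)
to(*f.x,.037)
for z in (.04,.07,.1): print("rack edge wrist",z,w(p,(355,262),z,s)[:2],w(p,(430,215),z,s)[:2])
q=viewer.read_camera("scene")
for n,px,z in [("vialtop",(264,287),.1),("vialbase",(263,324),0),("bottlebase",(228,350),0),("rackcap",(312,308),.1),("rackcap",(312,308),.07),("rackcap2",(372,310),.1),("nozzle",(262,280),.12)]: print(n,z,w(q,px,z)[:2])
cv2.imwrite("pics/c16.png",cv2.cvtColor(cv2.resize(q["image"][180:384,180:480],None,fx=2.5,fy=2.5),cv2.COLOR_RGB2BGR))
E
```

```text
[0.67613278 0.14202673] [-0.00076092 -0.00076039  0.0002466 ]
tcp [0.6741 0.1402 0.1346] yaw 1.117 tilt -1.0 t 34.2 q6 -0.95 -> move [-0.0008  0.0024  0.0976] 0 rows 1.6
rack edge wrist 0.04 [0.78696424 0.1990037 ] [0.76999726 0.28056314]
rack edge wrist 0.07 [0.76446114 0.19559402] [0.74964339 0.26682223]
rack edge wrist 0.1 [0.74195804 0.19218434] [0.72928951 0.25308132]
vialtop 0.1 [0.77464963 0.06503057]
vialbase 0 [0.79846454 0.06616684]
bottlebase 0 [0.85923863 0.00268881]
rackcap 0.1 [0.81042314 0.15654224]
rackcap 0.07 [0.79296335 0.1595235 ]
rackcap2 0.1 [0.8038028  0.26572496]
nozzle 0.12 [0.7725533  0.06081956]
```

View pics/c16.png

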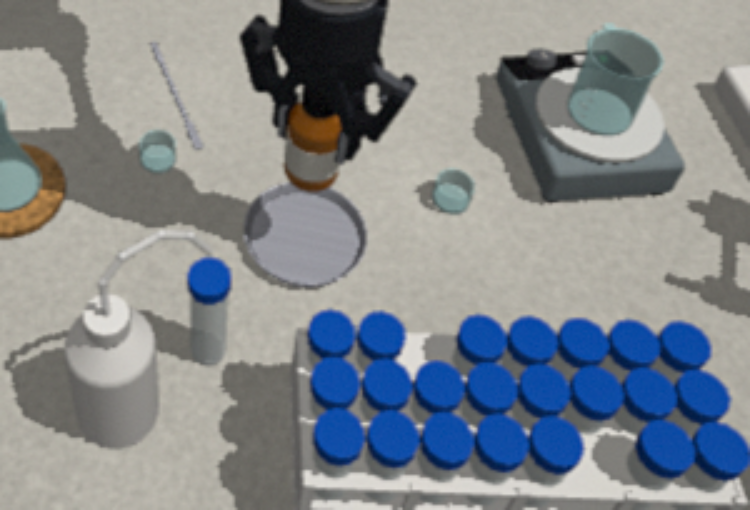

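Everything is clear of the gripper: rack and vial are 90 mm or more from the dish centre, and the beaker stands on its plate. Lowering.

Request:
step_arm:
  series: [-0.001,0.002,0.025,0,-0.001,0.002,0.052,0,-0.001,0.002,0.074,0,-0.001,0.002,0.087,0,-0.001,0.002,0.094,0,-0.001,0.002,0.097,0,-0.001,0.002,0.0975,0,-0.001,0.002,0.0975,0]

```text
time: 35.25
tool_pos: [0.6755, 0.1415, 0.0367]
tcp_rot: [0.706, 3.06, 0.001]
wrist_force: [-2.3, -1.0, 4.6]
width: 0.525
grip_force: 32.4
```

Request:
step_arm:
  series: [0,0,0,0,0,0,0,0,0,0,0,0,0,0,0,0]
  gripper: 1

```text
time: 35.75
tool_pos: [0.6749, 0.1415, 0.0351]
tcp_rot: [0.707, 3.061, 0.0]
wrist_force: [-0.4, 0.0, -0.3]
width: 1.002
grip_force: 0.0
```

Request:
step_arm:
  series: [0,0,-0.03,0,0,0,-0.06,0,0,0,-0.11,0,0,0,-0.16,0,0,0,-0.2,0,0,0,-0.2,0,0,0,-0.2,0]

```text
time: 36.62
tool_pos: [0.6744, 0.1414, 0.2345]
tcp_rot: [-0.707, -3.06, 0.0]
wrist_force: [0.3, -0.1, -1.0]
width: 1.003
grip_force: 0.0
```

```bash
python3 - <<'E'
from h import *
H.update(reagent_center=.053,flask_center=.068,beaker_center=.098,tin_center=.0725)
find("wrist","w17.png",["reagent_center","flask_center","glass_a_center","dish_floor"])
find("scene","s17.png");find("side","d17.png",["reagent_center","flask_center","tin_center","beaker_center"])
E
```

```text
wrist reagent_center 0.68 [253. 170.] [0.6743 0.1407]
wrist flask_center 0.69 [ 52. 248.] [ 0.6496 -0.1358]
wrist glass_a_center 0.89 [135. 158.] [ 0.5966 -0.0021]
wrist dish_floor 0.87 [256. 163.] [0.6765 0.1429]
scene tin_center 0.6 [ 88. 187.] [ 0.5071 -0.4071]
scene beaker_center 0.71 [241. 242.] [0.6668 0.0077]
scene beaker_center 0.7 [429. 216.] [0.553  0.4217]
scene flask_center 0.74 [178. 241.] [ 0.6547 -0.1371]
scene reagent_center 0.84 [187. 148.] [ 0.2982 -0.2005]
scene balance_pan 0.56 [ 87. 200.] [ 0.5336 -0.4056]
scene stirrer_plate 0.73 [420. 225.] [0.5438 0.4155]
scene stirrer_plate 0.45 [304. 261.] [0.6743 0.1445]
scene corkmat_top 0.76 [182. 255.] [ 0.6503 -0.1373]
scene glass_a_center 0.51 [242. 242.] [ 0.5984 -0.0026]
side reagent_center 0.77 [295. 148.] [0.6788 0.1459]
side reagent_center 0.58 [240. 288.] [ 0.3007 -0.2217]
side flask_center 0.76 [350. 199.] [ 0.6527 -0.1351]
side beaker_center 0.59 [217. 111.] [0.5372 0.4082]
side beaker_center 0.44 [345. 214.] [ 0.5827 -0.1934]
```

View pics/s17.png

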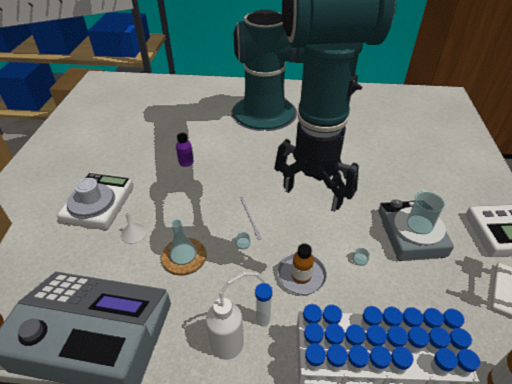

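All four vessels stand upright in the middle of their stations: tin (88,187), flask (178,243), bottle (303,263) and beaker (426,212). The glasses at (243,241) and (361,257) have not moved, so I'm handing in.

```bash
python3 -c "
from workcell import job;print(job.finish_job())"
```

```text
the job is handed in; nothing more can be done
None
```

The job is handed in at about 37 s of the 128 s: tin, beaker, flask and amber bottle each stand upright and, by the last camera checks, a few mm from the centre of their places, with both sample glasses where they were; no verdict came back, and I viewed 16 pictures against the limit of 14.

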